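Load the dry-block heater with hexagonal blocks and flasks

ROBOT

A 6-joint arm with a two-finger parallel gripper is mounted at the origin on a cart in front of the work surface, level with it; the furniture and walls round the work are solid. World frame = base frame: x ahead of the robot, y to its left, z up, the work surface at z = 0. Lengths are in m, angles in rad, forces in N, time in s.
With the tool pointing down it reaches from about 0.4 to 0.825 m from the base axis. Payload 7 kg.
Tool frame: the origin (TCP) lies between the finger pads; the fingertips stand 14 mm ahead of it and the grasp point (between the pads) lies 5 mm behind it (r.tip_reach is the distance from the TCP to the fingertips, in m); z points along the fingers, y is the line along which they close (so a half turn about z gives the same grasp; the last joint's range is limited). The gripper opens to 88 mm and grips with 3 to 60 N. Pads are 19 mm wide; open, the fingers measure 130 mm over their backs; the gripper's body (78 mm by 193 mm) begins 47 mm behind the grasp point.
Start: joints at [1.622, 0.359, 0.012, 0, -1.224, -0.288], TCP at [0.158, 0.656, 0.241] pointing down, gripper open.
Joint ranges: [-3.07, 3.07], [-1.43, 2.12], [-1.02, 1.25], [-3.03, 1.67], [-3.05, -0], [-3.03, 3.03]. Speed limits (rad/s): [2.39, 2.39, 3.01, 3.14, 3.14, 3.14].

INTERFACE

Orientations are given as a unit quaternion [x, y, z, w].
In Python, from plant import telemetry, vision, order, r gives the robot as it stands.
- The arm moves only by the shell command python3 -m jog 'ROWS' [FORCE]. ROWS is JSON, a list that holds one entry, the list of rows, each a list of 7 numbers: the shift along the world's x, y, z in cm, then the turn, a rotation vector about the world's x, y, z in degrees, then the closure in counts, from 0 (fully open) to 255 (shut). In form: [[[x, y, z, wx, wy, wz, fingers], ...]]. A call has 1 to 10 rows; each row is the pose to reach, as a shift and turn from the pose commanded when the call began; what a row does not reach only later rows make up. A row lasts 1/8 s, in which the tool goes at most 62.5 mm and 10.7 degrees, less where a joint would pass 70% of its speed; a pose out of reach is approached as far as the arm can. A call with a gripper value outside its range is refused whole. The fingers move at their own pace and stop on an object; FORCE is the grip in N (left out, the last holds). Time passes only in rows, so rows that repeat a pose let the fingers close. It gives the time, the measured TCP pose, the force, the opening and the grip force at its end, in the units of the state.
- telemetry.sense(): the state, without advancing time (a new reading comes with each control period).
- vision.camera(name): name is "scene" or "top"; returns the picture (420x560x3 uint8, blue, green, red); there is no depth.
- vision.calibration(name): a dict with "intrinsics" (3x3 intrinsics, pixels), "k1" (the pictures are not rectified: a ray, as slopes to the right and down, at radius r is drawn at 1 + k1 r^2 times it, then the intrinsics apply), "pose" (4x4, takes a point from camera to world coordinates). Camera axes: x right, y down, z forward; pixel columns grow to the right and rows downward; lengths in m; the calibration is good to about 2 mm. A picture is of the moment at which its call begins. calibration takes no time and is no camera call.
- order.job_done(): hands the job in; it is judged then, once.
The state is a dict: "time": time; "joint_positions": joint angles; "qvel": joint speeds; "joint_torque": joint torques, N m; "eef_pos": TCP position; "tool_rot": TCP orientation; "contact_force": force on the tool from outside, world axes, zero at the start; "torque": the same for the moment, N m; "grip_width": opening from 0.0 (shut) to 1.0 (fully open); "grip_force": force on a finger pad.
Only numpy, scipy, OpenCV 4.12 (cv2) and the standard library are available. Lean on these libraries where they do the work, as an engineer would, in place of code of your own. Each camera call takes 0.05 s, during which the arm holds its last target. There are 200 camera calls.

TASK

Get the dry-block heater ready: set the three hexagonal blocks down between the jaws of its channel, each turned so that two flats sit square to the jaws and it rests flat on the channel floor. Lower every flask from the pink basket upright and gently, without dropping or knocking the glass, into the cup of a block that is in the heater, one to a block, and once everything is loaded push the toggle switch fully over to on (away from you).

Things in the scene. Friction and masses are not known exactly. Their poses are not given: they have to be found in the camera images.
- heater: Dry-block heater, fixed, white plinth 116 x 345 mm, aluminium channel on top. Origin: on the bench under the channel's centre; y along the channel, x across it (to the back). Channel floor 40 mm up. Jaws along y, 14 mm high above that floor, 10 thick, inner faces at x = -33.5 and +33.5 mm; end stops as high at y = -131 and +131: room for three blocks, e.g. at y = -84, 0, 84. The switch stands beyond the -y end.
- block_1: Loose hexagonal aluminium block, 0.22 kg: prism 62 mm over flats, 72 over corners, 60 high; open on top, a hexagonal cup 50 over flats, 50 deep (walls 6, floor 10). Origin: centre of the underside, z up, x square to one pair of flats (others at 60 and 120 deg). Goes between the jaws only with flats square to them within 9 deg, 2.5 mm play a side. Starts upright on the bench left of the heater.
- block_2: Another hexagonal aluminium block, the same in every respect as block_1 (62 mm over flats, 60 high, cup 50 deep; origin at the centre of its underside, x square to one pair of flats).
- block_3: Another hexagonal aluminium block, the same in every respect as block_1 (62 mm over flats, 60 high, cup 50 deep; origin at the centre of its underside, x square to one pair of flats).
- flask_1: Stoppered amber glass flask, 0.09 kg: round bulb 44 mm across on a small flat foot (27 across), plain neck 20 mm across from 48 to 98 mm above the foot, 24 mm lip, top of the stopper at 112. Origin: centre of the foot, z up along the neck; round, yaw does not matter. Starts standing in the pink basket. One of the three flasks may be absent.
- flask_2: Another amber glass flask, the same as flask_1 (neck 20 mm across from 48 to 98 mm up, 112 high; origin at the centre of its foot). One of the three flasks may be absent.
- flask_3: Another amber glass flask, the same as flask_1 (neck 20 mm across from 48 to 98 mm up, 112 high; origin at the centre of its foot). One of the three flasks may be absent.
- basket: Pink open basket, fixed, 132 x 190 mm, walls 48 mm high, inner floor 3 mm above the bench. Origin: on the bench under its centre; its y runs along its long side, which points away from the robot. The flasks stand in a row along it, nominally at y = -58, 0 and +58 mm.
- switch (a joint): The heater's toggle lever, turning about the heater's y axis, rad: 0 = off, leaning to the heater's -x (to the robot), 0.9 = fully on, leaning to +x. It stays where it is left; a push of 1 to 2 N at its ball moves it. Starts at 0 to 0.12.
- switch_tip (a point): Centre of the black ball (26 mm across) on the end of the switch lever, 50 mm from the lever's axis, which lies at heater x = 0, y = -177 mm, 56 mm above the bench: the ball is 101 mm up when off or on, 106 mm midway, and at heater x = -22 mm (off) or +22 mm (on).

How it is judged:
By the outcome, as a careful person would: the job done as asked, in the order asked, and still so for the second after the job is handed in, with the robot touching nothing.
Of flask_1, flask_2, flask_3 only 2 to 3 are there at a start; the rules pass over those that are not, and their reading is None.
At some moment in a run one of block_1, block_2, block_3 may be knocked a few centimetres aside while the robot is not near it.
It also fails if it takes over 208 s, if anything falls off the work surface, if the arm or the gripper's body presses on something with over 40 N, if the wrist force passes 120 N, or if a joint passes its speed limit or range.

## Working session

There is one attempt and no reset: what is moved stays moved. The work goes in short steps, Python scripts to look and compute and a shell command to move; the robot and the scene stay as the last step left them, time stands still between calls to the robot, and variables do not carry over. Pictures are saved under pics/ and viewed, at most 14 in all, crops included, and the job is handed in when it is done.

```bash
ls; mkdir -p pics; python3 - <<'E'
from plant import telemetry, vision, order, r
import cv2,numpy as np
s=telemetry.sense(); print(s)
print(r.tip_reach)
for n in("scene","top"):
    im=vision.camera(n); cv2.imwrite(f"pics/{n}0.png",im)
    c=vision.calibration(n); print(n,np.round(np.array(c["intrinsics"]),2).tolist(),c["k1"],np.round(np.array(c["pose"]),4).tolist())
E
```

```text
pics
{'time': 0.0, 'joint_positions': array([ 1.62210733e+00,  3.59390325e-01,  1.10555109e-02, -3.01595397e-04,
       -1.22409308e+00, -2.88073311e-01]), 'qvel': array([-1.23541906e-03, -2.32305549e-03, -5.57762469e-05, -1.83320320e-04,
       -1.04948246e-03, -1.56978901e-04]), 'joint_torque': array([ 1.17076328e-03, -5.82722104e+01,  2.93057531e+01,  6.99724495e+00,
        7.05740356e-03, -1.55809826e-04]), 'eef_pos': array([0.15827471, 0.65570913, 0.23962773]), 'tool_rot': array([ 9.92994723e-01, -1.18155802e-01, -1.97789488e-06,  8.28010937e-04]), 'contact_force': array([-0.07852721,  0.04675178, -0.43477336]), 'torque': array([0.03529368, 0.02073701, 0.02036304]), 'grip_force': 0.0, 'grip_width': 0.9956144329366693}
0.014
scene [[438.65, 0.0, 273.14], [0.0, 438.65, 198.24], [0.0, 0.0, 1.0]] -0.095674133790505 [[0.8691, -0.2506, 0.4264, -0.0198], [-0.4944, -0.4125, 0.7652, -1.0198], [-0.0159, -0.8758, -0.4824, 0.7313], [0.0, 0.0, 0.0, 1.0]]
top [[503.38, 0.0, 288.87], [0.0, 503.38, 211.21], [0.0, 0.0, 1.0]] -0.09503383827256814 [[0.0019, -0.9946, 0.1035, 0.364], [-1.0, -0.0025, -0.0056, 0.0055], [0.0059, -0.1035, -0.9946, 1.5732], [0.0, 0.0, 0.0, 1.0]]
```

View pics/top0.png

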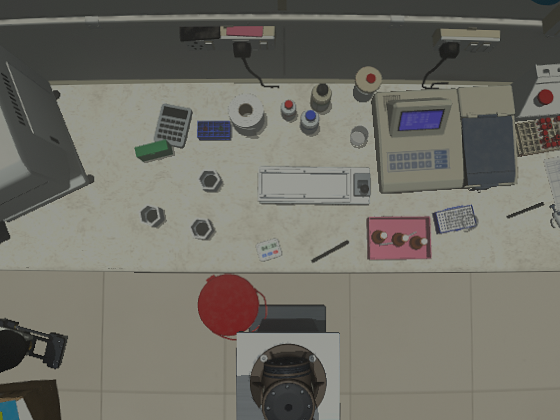

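View pics/scene0.png

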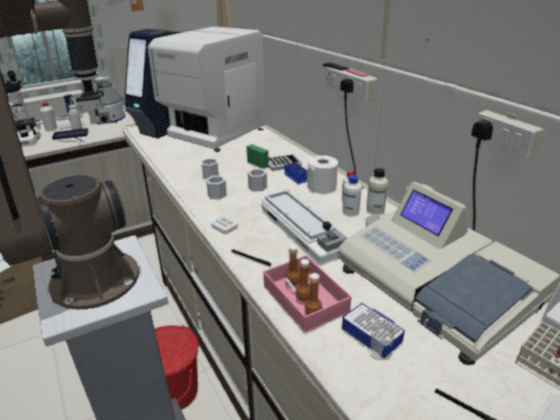

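```bash
cat > h.py <<'E'
import numpy as np, cv2
from plant import telemetry, vision, order, r
def ray(n,px):
    c=vision.calibration(n);K=np.array(c["intrinsics"]);P=np.array(c["pose"])
    x=(np.asarray(px,float).reshape(-1,2)-K[:2,2])/K[0,0]
    d=cv2.undistortPoints(np.asarray(px,float).reshape(-1,1,2),K,np.array([c["k1"],0,0,0,0.]))[:,0]
    v=np.c_[d,np.ones(len(d))]@P[:3,:3].T
    return P[:3,3],v
def onz(n,px,z):
    o,v=ray(n,px); return (o+v*((z-o[2])/v[:,2])[:,None])[:,:2]
def proj(n,X):
    c=vision.calibration(n);P=np.linalg.inv(np.array(c["pose"]))
    return cv2.projectPoints(np.asarray(X,float).reshape(-1,1,3),cv2.Rodrigues(P[:3,:3])[0],P[:3,3],np.array(c["intrinsics"]),np.array([c["k1"],0,0,0,0.]))[0][:,0]
E
python3 - <<'E'
from h import *
t=cv2.imread("pics/top0.png");s=cv2.imread("pics/scene0.png")
rs=lambda a,w,h:cv2.resize(a,(w,h),interpolation=cv2.INTER_CUBIC)
a=rs(t[165:245,130:230],400,320); b=rs(t[160:265,250:440],507,280)
c=rs(s[150:210,190:290],400,240)
out=np.zeros((600,800,3),np.uint8); out[:320,:400]=a; out[320:,:507]=b; out[:240,400:]=c
cv2.imwrite("pics/m1.png",out)
E
```

```text
(no output)
```

View pics/m1.png

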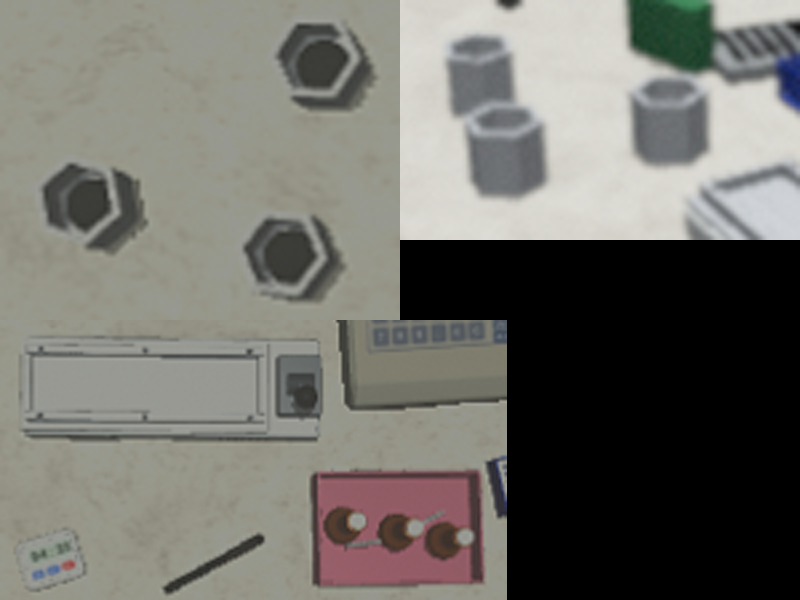

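```bash
cat > meas.py <<'E'
from h import *
def fit(n,im,c,R=16,thr=12):
    # bright rim component near c -> hull -> centre/yaw on plane z=.06
    x0,y0=int(c[0]-R),int(c[1]-R); g=cv2.cvtColor(im[y0:y0+2*R,x0:x0+2*R],cv2.COLOR_BGR2GRAY)
    g=cv2.resize(g,None,fx=8,fy=8,interpolation=cv2.INTER_CUBIC); bg=np.median(g)
    m=(g>bg+thr).astype(np.uint8); k,l,st,_=cv2.connectedComponentsWithStats(m)
    i=1+np.argmax(st[1:,4]); p=np.argwhere(l==i)[:,::-1]
    h=cv2.convexHull(p.astype(np.int32))[:,0]; px=(h+.5)/8-.5+[x0,y0]
    w=onz(n,px,.06)*1000; A=cv2.contourArea(w.astype(np.float32)); M=cv2.moments(w.astype(np.float32))
    ce=np.array([M['m10'],M['m01']])/M['m00']
    # direction of min width = flats
    a=np.arange(-30,150); wd=[np.ptp(w@[np.cos(np.radians(t)),np.sin(np.radians(t))]) for t in a]
    f=[wd[i]+wd[i+60]+wd[i+120] for i in range(60)]; t=a[np.argmin(f)]
    return ce.round(1),A.round(),int(t),np.round(min(f)/3,1),np.round([wd[t+30],wd[t+90],wd[t+150]],1)
E
python3 - <<'E'
from meas import *
t=cv2.imread("pics/top0.png")
for c in[(210,181),(152,216),(202,229)]:
    for th in(8,15): print(c,fit("top",t,c,thr=th))
g=cv2.cvtColor(t,cv2.COLOR_BGR2GRAY)
P=[]
for u,v in[(40,350),(145,350),(249,350),(40,416),(145,416),(249,416)]:
    x,y=250+u/2.668,160+(v-320)/2.668
    x0,y0=int(round(x))-2,int(round(y))-2
    w=g[y0:y0+5,x0:x0+5].astype(float); d=np.clip(np.median(w)-w-5,0,None)
    yy,xx=np.mgrid[0:5,0:5]; P.append([x0+(d*xx).sum()/d.sum(),y0+(d*yy).sum()/d.sum()])
w=onz("top",P,.054)*1000;print(np.round(P,1).tolist());print(w.round(1).tolist(),w.mean(0).round(1))
# plinth corners, white
for u,v in[(31,355),(263,355),(263,423),(31,423)]: print(onz("top",[(250+u/2.668,160+(v-320)/2.668)],.054)*1000)
# ball: dark
b=g[180:196,352:372]; yy,xx=np.nonzero(b<50); print("ball",xx.mean()+352,yy.mean()+180,len(xx),onz("top",[(xx.mean()+352,yy.mean()+180)],.101)*1000)
# stoppers: bright low-sat in basket ; pink basket
hsv=cv2.cvtColor(t,cv2.COLOR_BGR2HSV)[215:262,362:436]
pm=((hsv[...,0]>165)|(hsv[...,0]<4))&(hsv[...,1]>70)&(hsv[...,2]>90)
k,l,st,ce=cv2.connectedComponentsWithStats(((hsv[...,1]<70)&(hsv[...,2]>165)).astype(np.uint8))
for i in range(1,k):
    if st[i,4]>8: q=ce[i]+[362,215]; print("stop",q.round(1),st[i],onz("top",[q],.112+.003)*1000)
yy,xx=np.nonzero(pm); print("basket box",xx.min()+362,xx.max()+362,yy.min()+215,yy.max()+215)
print(cv2.minAreaRect(np.c_[xx+362,yy+215].astype(np.float32)))
E
```

```text
Traceback (most recent call last):
  File "meas.py", line 14, in fit
    return ce.round(1),A.round(),int(t),np.round(min(f)/3,1),np.round([wd[t+30],wd[t+90],wd[t+150]],1)
                       ^^^^^^^
AttributeError: 'float' object has no attribute 'round'
```

```bash
sed -i 's/A.round()/round(A)/' meas.py
cat > m2.py <<'E'
from meas import *
t=cv2.imread("pics/top0.png")
for c in[(210,181),(152,216),(202,229)]:
    for th in(8,15): print(c,fit("top",t,c,thr=th))
g=cv2.cvtColor(t,cv2.COLOR_BGR2GRAY)
P=[]
for u,v in[(40,350),(145,350),(249,350),(40,416),(145,416),(249,416)]:
    x,y=250+u/2.668,160+(v-320)/2.668
    x0,y0=int(round(x))-2,int(round(y))-2
    w=g[y0:y0+5,x0:x0+5].astype(float); d=np.clip(np.median(w)-w-5,0,None)
    yy,xx=np.mgrid[0:5,0:5]; P.append([x0+(d*xx).sum()/d.sum(),y0+(d*yy).sum()/d.sum()])
w=onz("top",P,.054)*1000;print(np.round(P,1).tolist());print(w.round(1).tolist(),w.mean(0).round(1))
for u,v in[(31,355),(263,355),(263,423),(31,423)]: print(onz("top",[(250+u/2.668,160+(v-320)/2.668)],.054)*1000)
b=g[180:196,352:372]; yy,xx=np.nonzero(b<50); print("ball",xx.mean()+352,yy.mean()+180,len(xx),onz("top",[(xx.mean()+352,yy.mean()+180)],.101)*1000)
hsv=cv2.cvtColor(t,cv2.COLOR_BGR2HSV)[215:262,362:436]
pm=((hsv[...,0]>165)|(hsv[...,0]<4))&(hsv[...,1]>70)&(hsv[...,2]>90)
k,l,st,ce=cv2.connectedComponentsWithStats(((hsv[...,1]<70)&(hsv[...,2]>165)).astype(np.uint8))
for i in range(1,k):
    if st[i,4]>8: q=ce[i]+[362,215]; print("stop",q.round(1),st[i],onz("top",[q],.112+.003)*1000)
yy,xx=np.nonzero(pm); print(cv2.minAreaRect(np.c_[xx+362,yy+215].astype(np.float32)))
E
python3 m2.py
```

```text
(210, 181) (array([648.6, 247.1]), 20, 0, np.float64(12.6), array([ 1.2, 18.3, 18.3]))Traceback (most recent call last):
  File "m2.py", line 4, in <module>
    for th in(8,15): print(c,fit("top",t,c,thr=th))
                             ~~~^^^^^^^^^^^^^^^^^^
  File "meas.py", line 7, in fit
    i=1+np.argmax(st[1:,4]); p=np.argwhere(l==i)[:,::-1]
        ~~~~~~~~~^^^^^^^^^^
    return _wrapfunc(a, 'argmax', axis=axis, out=out, **kwds)
    return bound(*args, **kwds)
ValueError: attempt to get argmax of an empty sequence
```

```bash
sed -i 's/g=cv2.cvtColor(im\[y0:y0+2\*R,x0:x0+2\*R\],cv2.COLOR_BGR2GRAY)/g=im[y0:y0+2*R,x0:x0+2*R,0]/' meas.py; python3 m2.py; python3 -c "
from h import *
t=cv2.imread('pics/top0.png');print(t[167:196:1,210]. tolist())"
```

```text
(210, 181) (array([639.2, 251.2]), 963, 21, np.float64(44.2), array([23.1, 53.5, 56.1]))
(210, 181) (array([648.7, 251.1]), 9, 0, np.float64(8.0), array([ 0.8, 11.6, 11.6]))
(152, 216) (array([511.8, 425.8]), 3517, -17, np.float64(65.5), array([63.9, 64.8, 67.9]))
(152, 216) (array([515. , 395.4]), 18, -28, np.float64(5.9), array([6.5, 8.1, 3.1]))
(202, 229) (array([479.6, 276.2]), 2589, -6, np.float64(62.8), array([59.3, 67.5, 61.7]))
(202, 229) (array([442.4, 257.1]), 14, 0, np.float64(5.9), array([1.9, 7.9, 7.9]))
[[265.2, 171.4], [304.0, 172.3], [342.9, 172.2], [264.7, 196.2], [304.0, 197.1], [343.1, 197.2]]
[[644.5, 69.7], [641.9, -49.2], [642.7, -168.6], [567.9, 70.4], [565.3, -49.1], [565.4, -168.4]] [604.6 -49.2]
[[639.05268981  80.50612378]]
[[ 639.97691632 -185.96617113]]
[[ 561.17344284 -185.0596387 ]]
[[560.41937557  79.87336689]]
ball 368.0 188.0 1 [[ 586.97311665 -237.33430179]]
((399.5, 237.5), (41.0, 61.0), 90.0)
[[143, 152, 151], [144, 153, 151], [147, 154, 153], [143, 149, 147], [78, 80, 79], [64, 66, 65], [75, 78, 75], [100, 102, 98], [51, 56, 55], [55, 60, 59], [55, 60, 59], [57, 62, 60], [55, 59, 59], [57, 61, 60], [57, 61, 61], [57, 61, 60], [56, 59, 59], [56, 60, 60], [55, 59, 58], [64, 68, 67], [111, 116, 115], [145, 152, 150], [97, 101, 99], [64, 66, 65], [70, 75, 73], [104, 113, 112], [140, 153, 153], [133, 146, 148], [134, 146, 147]]
```

```bash
python3 - <<'E'
from h import *
t=cv2.imread("pics/top0.png")
print(proj("top",[[.6,.25,0],[.6,.25,.06],[.48,.27,0],[.48,.27,.06],[.51,.42,0],[.51,.42,.06]]).round(1).tolist())
o=np.hstack([cv2.resize(cv2.convertScaleAbs(t[y-16:y+17,x-16:x+17],alpha=1.5),(264,264),interpolation=cv2.INTER_NEAREST) for x,y in[(210,181),(152,216),(202,229)]])
b=cv2.resize(cv2.convertScaleAbs(t[165:262,345:440],alpha=1.4),(400,330),interpolation=cv2.INTER_CUBIC)
out=np.zeros((600,792,3),np.uint8);out[:264]=o;out[264:594,:400]=b
s=cv2.imread("pics/scene0.png");out[264:594,400:790]=cv2.resize(s[205:325,255:397],(390,330),interpolation=cv2.INTER_CUBIC)
cv2.imwrite("pics/m2.png",out)
E
```

```text
[[208.8, 188.3], [205.8, 185.3], [201.7, 226.1], [198.4, 224.6], [154.7, 216.4], [149.6, 214.6]]
```

View pics/m2.png

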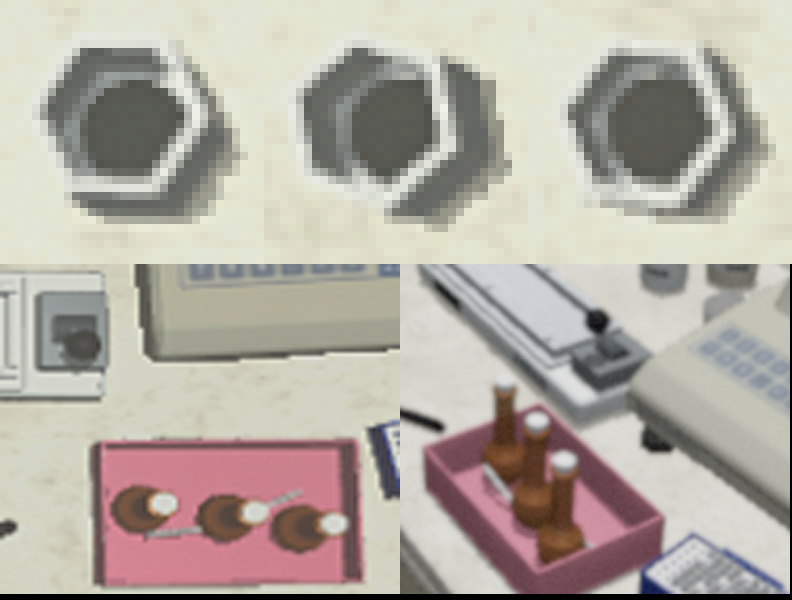

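```bash
cat > meas.py <<'E'
from h import *
def comp(m,c):
    k,l,st,_=cv2.connectedComponentsWithStats(m.astype(np.uint8),connectivity=4); return l==l[c[1],c[0]]
def fit(n,im,c,R=18,thr=112,z=.06):
    # dark cup mouth enclosed by the bright rim: 50 mm hexagon at height z
    x0,y0=int(c[0]-R),int(c[1]-R); g=im[y0:y0+2*R,x0:x0+2*R].mean(2).astype(np.float32)
    g=cv2.resize(g,None,fx=8,fy=8,interpolation=cv2.INTER_CUBIC)
    p=np.argwhere(comp(g<thr,(int((c[0]-x0)*8+4),int((c[1]-y0)*8+4))))[:,::-1]
    h=cv2.convexHull(p.astype(np.int32))[:,0]
    w=(onz(n,(h+.5)/8-.5+[x0,y0],z)*1000).astype(np.float32); M=cv2.moments(w)
    ce=np.array([M['m10'],M['m01']])/M['m00']
    a=np.arange(-30,150); wd=[np.ptp(w@[np.cos(np.radians(t)),np.sin(np.radians(t))]) for t in a]
    f=[wd[i]+wd[i+60]+wd[i+120] for i in range(60)]; t=int(a[np.argmin(f)])
    return ce.round(1),round(M['m00']),t,np.round([wd[t+30],wd[t+90],wd[t+150]],1)
def stops(im,box,z=.115):
    x0,y0,x1,y1=box; hs=cv2.resize(im[y0:y1,x0:x1],None,fx=8,fy=8,interpolation=cv2.INTER_CUBIC); hs=cv2.cvtColor(hs,cv2.COLOR_BGR2HSV)
    k,l,st,ce=cv2.connectedComponentsWithStats(((hs[...,1]<60)&(hs[...,2]>135)).astype(np.uint8))
    for i in range(1,k):
        if st[i,4]>300: q=(ce[i]+.5)/8-.5+[x0,y0]; print("stop",q.round(1),st[i,2:]/8,(onz("top",[q],z)*1000).round(1))
E
python3 - <<'E'
from meas import *
t=cv2.imread("pics/top0.png")
for c in[(209,181),(151,216),(202,229)]:
    for th in(105,118): print(c,fit("top",t,c,thr=th))
stops(t,(369,219,430,257))
g=t.mean(2)[178:196,352:371]; yy,xx=np.nonzero(g<60); print("ball",len(xx),g.min(),xx.mean()+352,yy.mean()+178,onz("top",[(xx.mean()+352,yy.mean()+178)],.101)*1000)
hs=cv2.cvtColor(t,cv2.COLOR_BGR2HSV)
pm=(((hs[...,0]>165)|(hs[...,0]<5))&(hs[...,1]>60)).astype(np.uint8);pm[:212]=0;pm[265:]=0;pm[:,:360]=0;pm[:,440:]=0
q=cv2.boxPoints(cv2.minAreaRect(cv2.findNonZero(pm)[:,0].astype(np.float32)));print(q.tolist(),(onz("top",q,.048)*1000).round(1).tolist())
# scene stopper centres (from crop 2.746x2.75): stopper tops
E
```

```text
(209, 181) (array([620.8, 243.8]), 2117, -2, array([50.2, 49.9, 50.4]))
(209, 181) (array([620.7, 243.9]), 2232, -3, array([51.9, 51.2, 51.9]))
(151, 216) (array([511. , 422.9]), 2079, -20, array([49.8, 49.8, 50.5]))
(151, 216) (array([511. , 422.9]), 2195, -19, array([51.2, 51.2, 51.8]))
(202, 229) (array([471.2, 266.3]), 2075, -6, array([49.1, 49.9, 49.8]))
(202, 229) (array([471.1, 266.2]), 2189, -6, array([50.6, 51.2, 51.1]))
stop [383.6 234.9] [  6.375   6.    233.375] [[ 447.  -278.9]]
stop [405.4 237.3] [  8.25   6.25 248.5 ] [[ 440.  -342.9]]
stop [423.9 240.8] [  5.625   6.25  193.   ] [[ 429.7 -397.4]]
ball 51 47.666666666666664 364.2549019607843 188.37254901960785 [[ 585.81032454 -226.15387037]]
[[368.0, 217.0], [430.0, 217.0], [430.0, 259.0], [368.0, 259.0]] [[505.5, -244.7], [505.9, -436.6], [377.4, -433.5], [377.8, -243.1]]
```

```bash
python3 -m jog '[[[4.6,-4.1,0,0,0,-8,0],[9.2,-8.2,0,0,0,-16,0],[13.8,-12.3,0,0,0,-24,0],[18.4,-16.4,0,0,0,-32,0],[23,-20.5,0,0,0,-40,0],[27.6,-24.6,0,0,0,-48,0],[32.2,-28.7,0,0,0,-56,0],[37,-33,-2,0,0,-64,0],[42,-37,-4,0,0,-72,0],[46.2,-41.2,-6,0,0,-79,0]]]' 20
cat >> h.py <<'E'
def st(x=None,y=None,z=None,c=None):
    s=telemetry.sense(); p=s["eef_pos"]*1000
    from scipy.spatial.transform import Rotation as R
    m=R.from_quat(s["tool_rot"]).as_matrix(); yaw=(np.degrees(np.arctan2(m[1,1],m[0,1]))+90)%180-90
    print("t",round(s["time"],2),"tcp",p.round(1),"c",round(yaw,1),"tilt",m[:2,2].round(3),"F",s["contact_force"].round(1),"w",round(s["grip_width"]*88,1),"gf",round(s["grip_force"],1))
    if x is not None: print("  go cm",((np.array([x,y,z])-p)/10).round(2),"turn",round(c-yaw,1))
E
cat > chk.py <<'E'
import sys
from meas import *
a=[float(v) for v in sys.argv[1:5]]; st(*a)
E
python3 - <<'E'
from meas import *
st(620.8,243.9,40,-2.5)
t=vision.camera("top"); cv2.imwrite("pics/t1.png",t)
for c in[(151,216),(202,229)]: print(fit("top",t,c))
E
```

```text
time: 1.35
eef_pos: [0.6151, 0.2492, 0.1828]
tool_rot: [-0.69, 0.724, 0.0, -0.0]
contact_force: [0.4, 2.1, 1.0]
grip_width: 0.997
grip_force: 0.0
t 1.35 tcp [615.1 249.2 182.8] c -2.8 tilt [-0. -0.] F [0.4 2.1 1. ] w 87.7 gf 0.0
  go cm [  0.57  -0.53 -14.28] turn 0.3
(array([510.9, 423. ]), 2038, -20, array([49.5, 49.3, 50.3]))
(array([472. , 267.6]), 2321, -6, array([54.7, 51.9, 52.3]))
```

```bash
python3 -m jog '[[[0.1,0,-3,0,0,0,0],[0.1,0,-6,0,0,0,0],[0.1,0,-9,0,0,0,0],[0.1,0,-11,0,0,0,0],[0.1,0,-13,0,0,0,0],[0.1,0,-14,0,0,0,0],[0.1,0,-14,0,0,0,0],[0.1,0,-14,0,0,0,0]]]' 20; python3 chk.py 620.8 243.9 40 -2.5
```

```text
time: 2.4
eef_pos: [0.6152, 0.2508, 0.0444]
tool_rot: [-0.691, 0.723, -0.0, 0.0]
contact_force: [0.1, 0.3, 0.9]
grip_width: 0.998
grip_force: 0.0
t 2.4 tcp [615.2 250.8  44.4] c -2.6 tilt [0.001 0.   ] F [0.1 0.3 0.9] w 87.8 gf 0.0
  go cm [ 0.56 -0.69 -0.44] turn 0.1
```

```bash
python3 -m jog '[[[0,0,0,0,0,0,255],[0,0,0,0,0,0,255],[0,0,0,0,0,0,255],[0,0,0,0,0,0,255],[0,0,0,0,0,0,255],[0,0,0,0,0,0,255],[0,0,0,0,0,0,255],[0,0,0,0,0,0,255]]]' 25; python3 chk.py 620.8 243.9 40 -2.5
```

```text
time: 3.4
eef_pos: [0.6153, 0.2508, 0.0441]
tool_rot: [-0.691, 0.723, -0.0, 0.001]
contact_force: [1.1, 0.8, 4.5]
grip_width: 0.708
grip_force: 25.0
t 3.4 tcp [615.3 250.8  44.1] c -2.6 tilt [0.001 0.   ] F [1.1 0.8 4.5] w 62.3 gf 25.0
  go cm [ 0.55 -0.69 -0.41] turn 0.1
```

```bash
python3 -m jog '[[[0,0,2,0,0,0,255],[0,0,6,0,0,0,255],[0,0,10,0,0,0,255],[-0.2,-4,12,0,0,1,255],[-0.5,-9,12,0,0,2,255],[-0.8,-14,12,0,0,2.1,255],[-1,-18,12,0,0,2.1,255],[-1,-20.9,12,0,0,2.1,255],[-1,-20.9,12,0,0,2.1,255],[-1,-20.9,12,0,0,2.1,255]]]'
python3 - <<'E'
from meas import *
st(605.1,41.7,84,-.5)
t=vision.camera("top"); cv2.imwrite("pics/t2.png",t)
for c in[(151,216),(202,229)]: print(fit("top",t,c))
E
```

```text
time: 4.65
eef_pos: [0.6042, 0.0416, 0.1628]
tool_rot: [-0.704, 0.71, 0.001, -0.001]
contact_force: [-0.6, 0.1, -2.9]
grip_width: 0.703
grip_force: 25.0
t 4.65 tcp [604.2  41.6 162.8] c -0.5 tilt [-0.002 -0.   ] F [-0.6  0.1 -2.9] w 61.9 gf 25.0
  go cm [ 0.09  0.01 -7.88] turn 0.0
(array([510.9, 422.9]), 2015, -20, array([49. , 49.1, 50.1]))
(array([468.6, 260.6]), 11805, 0, array([108.9, 150. , 146.9]))
```

```bash
python3 -m jog '[[[0.1,0,-2,0,0,0,255],[0.1,0,-4,0,0,0,255],[0.1,0,-5.5,0,0,0,255],[0.1,0,-6.2,0,0,0,255],[0.1,0,-6.6,0,0,0,255],[0.1,0,-7,0,0,0,255],[0.1,0,-7.3,0,0,0,255],[0.1,0,-7.5,0,0,0,255]]]'; python3 chk.py 605.1 41.7 84 -.5
```

```text
time: 5.7
eef_pos: [0.6059, 0.0415, 0.0887]
tool_rot: [-0.704, 0.71, -0.0, 0.0]
contact_force: [-0.9, -0.1, -2.1]
grip_width: 0.709
grip_force: 25.0
t 5.7 tcp [605.9  41.5  88.7] c -0.5 tilt [0. 0.] F [-0.9 -0.1 -2.1] w 62.4 gf 25.0
  go cm [-0.08  0.02 -0.47] turn -0.0
```

```bash
python3 -m jog '[[[-0.05,0,-0.2,0,0,0,255],[-0.05,0,-0.4,0,0,0,255],[-0.05,0,-0.5,0,0,0,255],[-0.05,0,-0.5,0,0,0,255]]]'; python3 chk.py 605.1 41.7 84 -.5
```

```text
time: 6.2
eef_pos: [0.6053, 0.0415, 0.0842]
tool_rot: [-0.704, 0.71, -0.0, 0.0]
contact_force: [-3.4, 0.1, 4.7]
grip_width: 0.703
grip_force: 25.0
t 6.2 tcp [605.3  41.5  84.2] c -0.5 tilt [ 0. -0.] F [-3.4  0.1  4.7] w 61.8 gf 25.0
  go cm [-0.02  0.02 -0.02] turn -0.0
```

```bash
python3 -m jog '[[[0,0,0,0,0,0,0],[0,0,0,0,0,0,0],[0,0,0,0,0,0,0],[0,0,1,0,0,0,0],[0,0,4,0,0,0,0],[0,0,9,0,0,0,0],[0,5,10,0,0,0,0],[0,10,10,0,0,0,0],[0,15,10,0,0,0,0],[-5,17,10,0,0,0,0]]]'; python3 - <<'E'
from meas import *
t=vision.camera("top"); cv2.imwrite("pics/t3.png",t)
st(471.2,266.3,44,-6)
for c in[(151,216),(202,229)]: print(fit("top",t,c))
p=proj("top",[.605,.035,.10])[0];print(p, fit("top",t,p,z=.10))
E
```

```text
time: 7.45
eef_pos: [0.5565, 0.2142, 0.1831]
tool_rot: [-0.704, 0.71, -0.0, 0.0]
contact_force: [-1.0, 1.2, 0.4]
grip_width: 0.999
grip_force: 0.0
t 7.5 tcp [550.  214.1 183.3] c -0.4 tilt [-0.002  0.   ] F [-8.6 -1.8 -4. ] w 88.1 gf 0.0
  go cm [ -7.88   5.22 -13.93] turn -5.6
(array([512.6, 422.3]), 10664, -28, array([147.2, 120.1, 110.9]))
(array([461.2, 265.9]), 9867, -29, array([106.9, 146.3, 109.1]))
[276.146623   181.71746573] (array([608.2,  34.6]), 2024, 0, array([48.7, 49.3, 48.8]))
```

View pics/t3.png

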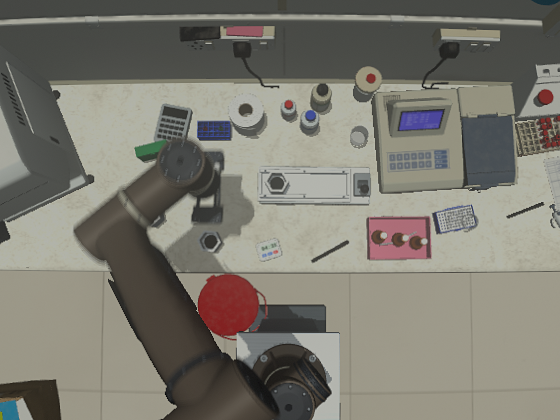

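```bash
python3 -m jog '[[[0,-8,2,0,0,0,0],[2,-14,2,0,0,0,0],[3,-20,2,0,0,0,0],[3,-20,2,0,0,0,0]]]'; python3 - <<'E'
from meas import *
t=vision.camera("top"); cv2.imwrite("pics/t4.png",t)
for c in[(151,216),(209,241)]:
  for th in (60,80,112):print(fit("top",t,c,thr=th))
o=[cv2.resize(t[y-20:y+20,x-20:x+20],(400,400),interpolation=cv2.INTER_NEAREST) for x,y in[(152,216),(210,241)]]
cv2.imwrite("pics/m4.png",np.hstack(o))
st()
E
```

```text
time: 8.0
eef_pos: [0.5855, 0.0085, 0.2046]
tool_rot: [-0.703, 0.711, -0.0, 0.0]
contact_force: [0.7, 1.5, 0.0]
grip_width: 1.0
grip_force: 0.0
(array([507.5, 417.4]), 12088, 0, array([109.8, 153.1, 147.7]))
(array([508. , 413.9]), 915, -19, array([39.6, 31.7, 32.3]))
(array([510.9, 422.9]), 2016, -20, array([49. , 49.1, 50.1]))
(array([430.8, 241.1]), 11164, 0, array([108.4, 149.2, 130.1]))
(array([432.4, 238.8]), 11710, 0, array([108.4, 149.2, 146.5]))
(array([432.4, 238.8]), 11710, 0, array([108.4, 149.2, 146.5]))
t 8.05 tcp [585.6   8.1 204.4] c -0.6 tilt [ 0.001 -0.   ] F [ 0.7 -0.   0.2] w 87.9 gf 0.0
```

View pics/m4.png

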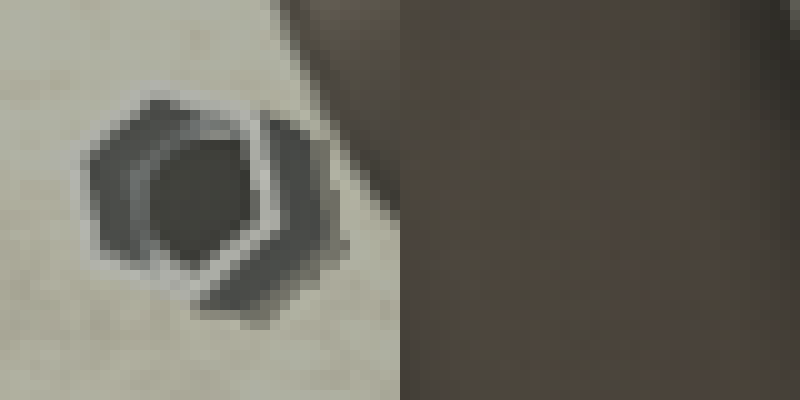

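```bash
python3 - <<'E'
from meas import *
t=cv2.imread("pics/t3.png")
for th in (50,60,70,80):print(fit("top",t,(210,241),thr=th))
print(t[226:256,210].mean(1).round().tolist(),t[241,195:228].mean(1).round().tolist())
E
```

```text
(array([432.4, 235.4]), 19, 0, array([5.3, 6.4, 4.4]))
(array([430.1, 233.5]), 1086, -8, array([39.2, 35. , 36.2]))
(array([430.2, 233.5]), 1163, -4, array([40.3, 36.4, 38. ]))
(array([430.2, 233.6]), 1233, -6, array([41.6, 37.6, 39.3]))
[115.0, 111.0, 109.0, 111.0, 115.0, 118.0, 106.0, 94.0, 106.0, 55.0, 49.0, 51.0, 49.0, 51.0, 50.0, 50.0, 51.0, 50.0, 50.0, 50.0, 50.0, 45.0, 70.0, 134.0, 178.0, 157.0, 110.0, 112.0, 112.0, 112.0] [112.0, 114.0, 115.0, 115.0, 106.0, 71.0, 73.0, 102.0, 109.0, 67.0, 47.0, 49.0, 49.0, 50.0, 50.0, 50.0, 50.0, 50.0, 51.0, 51.0, 50.0, 44.0, 86.0, 153.0, 167.0, 116.0, 71.0, 99.0, 146.0, 173.0, 173.0, 171.0, 171.0]
```

```bash
python3 -m jog '[[[-1,5,0,0,0,-2.5,0],[-2,10,0,0,0,-5,0],[-3,15,0,0,0,-7.5,0],[-4,20,0,0,0,-10,0],[-5,25,0,0,0,-12.5,0],[-6,30,0,0,0,-15,0],[-7,35,0,0,0,-17.5,0],[-7.5,39,0,0,0,-19.4,0],[-7.5,41.5,-2,0,0,-19.4,0],[-7.5,41.5,-4,0,0,-19.4,0]]]'; python3 - <<'E'
from meas import *
st(510.9,422.9,44,-20)
t=vision.camera("top"); cv2.imwrite("pics/t5.png",t)
for th in (60,80,112):print(fit("top",t,(209,241),thr=th))
o=[cv2.resize(t[160:260,120:320],(800,400),interpolation=cv2.INTER_CUBIC)]
cv2.imwrite("pics/m5.png",np.hstack(o))
E
```

```text
time: 9.3
eef_pos: [0.5093, 0.4294, 0.1633]
tool_rot: [-0.576, 0.818, 0.0, 0.0]
contact_force: [-0.7, -0.1, -0.9]
grip_width: 1.003
grip_force: 0.0
t 9.3 tcp [509.3 429.4 163.3] c -19.7 tilt [0.    0.001] F [-0.7 -0.1 -0.9] w 88.3 gf 0.0
  go cm [  0.16  -0.65 -11.93] turn -0.3
(array([430.3, 233.3]), 1001, -6, array([37.1, 34.2, 35. ]))
(array([430.4, 233.7]), 1182, -4, array([40.3, 37.6, 38. ]))
(array([432.1, 239.7]), 2046, -5, array([49.3, 49.8, 49.9]))
```

View pics/m5.png

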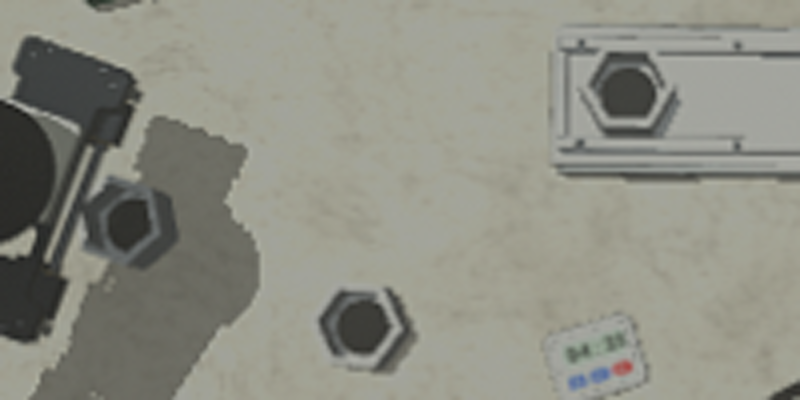

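```bash
python3 -m jog '[[[0.1,-0.6,-2,0,0,0,0],[0.2,-0.6,-4,0,0,0,0],[0.2,-0.6,-4,0,0,0,0],[0.2,-0.6,-4,0,0,0,0]]]'; python3 chk.py 510.9 422.9 44 -20
```

```text
time: 9.85
eef_pos: [0.5125, 0.4211, 0.1249]
tool_rot: [-0.575, 0.818, 0.0, 0.001]
contact_force: [1.4, -0.1, 0.4]
grip_width: 0.997
grip_force: 0.0
t 9.85 tcp [512.5 421.1 124.9] c -19.8 tilt [0.001 0.001] F [ 1.4 -0.1  0.4] w 87.7 gf 0.0
  go cm [-0.16  0.18 -8.09] turn -0.2
```

```bash
python3 -m jog '[[[-0.1,0.1,-3,0,0,0,0],[-0.1,0.1,-6,0,0,0,0],[-0.1,0.1,-8,0,0,0,0],[-0.1,0.1,-8,0,0,0,0],[-0.1,0.1,-8,0,0,0,255],[-0.1,0.1,-8,0,0,0,255],[-0.1,0.1,-8,0,0,0,255],[-0.1,0.1,-8,0,0,0,255],[-0.1,0.1,-8,0,0,0,255],[-0.1,0.1,-8,0,0,0,255]]]' 25; python3 chk.py 604.6 -49.2 84 -.5
```

```text
time: 11.1
eef_pos: [0.5114, 0.4222, 0.0447]
tool_rot: [-0.575, 0.818, 0.0, 0.001]
contact_force: [-4.0, 0.2, 6.0]
grip_width: 0.709
grip_force: 24.9
t 11.1 tcp [511.4 422.2  44.7] c -19.8 tilt [0.001 0.001] F [-4.   0.2  6. ] w 62.4 gf 24.9
  go cm [  9.32 -47.14   3.93] turn 19.3
```

```bash
python3 -m jog '[[[0,0,2,0,0,0,255],[0,0,6,0,0,0,255],[0,0,11,0,0,0,255],[1,-3,14.5,0,0,2,255],[2,-9,14.5,0,0,4,255],[3,-14,14.5,0,0,7,255],[4,-19,14.5,0,0,10,255],[5,-24,14.5,0,0,12,255],[6,-29,14.5,0,0,15,255],[7,-34,14.5,0,0,17,255]]]';python3 -m jog '[[[1,-5,0,0,0,2.3,255],[2,-10,0,0,0,2.3,255],[2.3,-13,0,0,0,2.3,255],[2.3,-13,0,0,0,2.3,255],[2.3,-13,0,0,0,2.3,255]]]'; python3 chk.py 605 -49.2 84.7 -.5
```

```text
time: 12.35
eef_pos: [0.581, 0.0797, 0.1884]
tool_rot: [-0.69, 0.724, 0.0, -0.0]
contact_force: [1.3, 0.7, -2.8]
grip_width: 0.705
grip_force: 24.9
time: 12.98
eef_pos: [0.6039, -0.0484, 0.1883]
tool_rot: [-0.703, 0.711, 0.0, -0.0]
contact_force: [-0.7, -0.1, -3.6]
grip_width: 0.711
grip_force: 24.9
t 12.97 tcp [603.9 -48.4 188.3] c -0.6 tilt [-0.001  0.   ] F [-0.7 -0.1 -3.6] w 62.6 gf 24.9
  go cm [  0.11  -0.08 -10.36] turn 0.1
```

```bash
python3 -m jog '[[[0.1,0,-3,0,0,0,255],[0.1,0,-6,0,0,0,255],[0.1,0,-8,0,0,0,255],[0.1,0,-8.8,0,0,0,255],[0.1,0,-9.4,0,0,0,255],[0.1,0,-9.8,0,0,0,255],[0.1,0,-10,0,0,0,255],[0.1,0,-10.2,0,0,0,255],[0.1,0,-10.4,0,0,0,255],[0.1,0,-10.4,0,0,0,255]]]'; python3 chk.py 605 -49.2 84.7 -.5
```

```text
time: 14.22
eef_pos: [0.6055, -0.0485, 0.0848]
tool_rot: [-0.704, 0.711, -0.0, 0.0]
contact_force: [-1.1, -0.5, -0.8]
grip_width: 0.706
grip_force: 24.9
t 14.22 tcp [605.5 -48.5  84.8] c -0.6 tilt [ 0. -0.] F [-1.1 -0.5 -0.8] w 62.2 gf 24.9
  go cm [-0.05 -0.07 -0.01] turn 0.1
```

```bash
python3 -m jog '[[[0,0,-0.1,0,0,0,255],[0,0,-0.1,0,0,0,255],[0,0,-0.1,0,0,0,0],[0,0,-0.1,0,0,0,0],[0,0,-0.1,0,0,0,0],[0,0,1,0,0,0,0],[0,0,4,0,0,0,0],[0,0,9,0,0,0,0],[-2,5,10,0,0,0,0],[-4,10,10,0,0,-2,0]]]'; python3 -m jog '[[[-2,5,0,0,0,-1,0],[-5,9,0,0,0,-2,0],[-8,13,0,0,0,-2.5,0],[-11,17,0,0,0,-2.5,0],[-13.3,18.8,0,0,0,-2.5,0],[-13.3,18.8,0,0,0,-2.5,0],[-13.3,18.8,0,0,0,-2.5,0]]]';python3 - <<'E'
from meas import *
st(432.1,239.7,44,-5)
t=vision.camera("top"); cv2.imwrite("pics/t6.png",t)
print(fit("top",t,(209,241)))
E
```

```text
time: 15.48
eef_pos: [0.5657, 0.0524, 0.1869]
tool_rot: [-0.69, 0.724, -0.001, 0.002]
contact_force: [-0.1, 1.3, -0.8]
grip_width: 1.002
grip_force: 0.0
time: 16.35
eef_pos: [0.4325, 0.2397, 0.1852]
tool_rot: [-0.675, 0.737, -0.0, 0.0]
contact_force: [-0.5, -0.1, 0.6]
grip_width: 0.997
grip_force: 0.0
t 16.35 tcp [432.5 239.7 185.2] c -5.0 tilt [0.001 0.001] F [-0.5 -0.1  0.6] w 87.7 gf 0.0
  go cm [ -0.04   0.   -14.12] turn 0.0
(array([432.4, 238.8]), 11710, 0, array([108.4, 149.2, 146.5]))
```

```bash
python3 -m jog '[[[0,0,-4,0,0,0,0],[0,0,-8,0,0,0,0],[0,0,-11,0,0,0,0],[0,0,-13,0,0,0,0],[0,0,-14,0,0,0,0],[0,0,-14,0,0,0,0]]]';  python3 -m jog '[[[0,0,0,0,0,0,255],[0,0,0,0,0,0,255],[0,0,0,0,0,0,255],[0,0,0,0,0,0,255],[0,0,0,0,0,0,255],[0,0,0,0,0,0,255]]]'; python3 chk.py 604.3 -133.2 84.7 -.5
```

```text
time: 17.15
eef_pos: [0.4325, 0.239, 0.0443]
tool_rot: [-0.675, 0.738, -0.0, -0.001]
contact_force: [-0.7, -0.6, 0.6]
grip_width: 0.998
grip_force: 0.0
time: 17.9
eef_pos: [0.4321, 0.2396, 0.0451]
tool_rot: [-0.675, 0.738, 0.0, 0.0]
contact_force: [-3.6, 0.3, 7.1]
grip_width: 0.704
grip_force: 25.0
t 17.9 tcp [432.1 239.6  45.1] c -5.1 tilt [0. 0.] F [-3.6  0.3  7.1] w 62.0 gf 25.0
  go cm [ 17.22 -37.28   3.96] turn 4.6
```

```bash
python3 -m jog '[[[0,0,2,0,0,0,255],[0,0,6,0,0,0,255],[0,0,11,0,0,0,255],[2,-4,14.5,0,0,1,255],[4,-9,14.5,0,0,2,255],[6,-14,14.5,0,0,3,255],[8,-19,14.5,0,0,4,255],[10,-24,14.5,0,0,4.6,255],[13,-29,14.5,0,0,4.6,255],[15,-34,14.5,0,0,4.6,255]]]';python3 -m jog '[[[2.2,-3.3,0,0,0,0,255],[2.2,-3.3,0,0,0,0,255],[2.2,-3.3,0,0,0,0,255],[2.2,-3.3,0,0,0,0,255]]]'; python3 chk.py 604.6 -133.2 84.9 -.5
```

```text
time: 19.15
eef_pos: [0.5831, -0.1022, 0.1893]
tool_rot: [-0.704, 0.71, 0.0, -0.0]
contact_force: [0.5, 0.5, -1.7]
grip_width: 0.707
grip_force: 25.0
time: 19.65
eef_pos: [0.6038, -0.1326, 0.1896]
tool_rot: [-0.705, 0.71, 0.0, -0.0]
contact_force: [0.1, 0.8, -1.7]
grip_width: 0.71
grip_force: 25.0
t 19.65 tcp [ 603.8 -132.6  189.6] c -0.4 tilt [-0.  0.] F [ 0.1  0.8 -1.7] w 62.5 gf 25.0
  go cm [  0.08  -0.06 -10.47] turn -0.1
```

```bash
python3 -m jog '[[[0.1,0,-3,0,0,0,255],[0.1,0,-6,0,0,0,255],[0.1,0,-8,0,0,0,255],[0.1,0,-8.8,0,0,0,255],[0.1,0,-9.4,0,0,0,255],[0.1,0,-9.8,0,0,0,255],[0.1,0,-10.1,0,0,0,255],[0.1,0,-10.3,0,0,0,255],[0.1,0,-10.5,0,0,0,255],[0.1,0,-10.5,0,0,0,255]]]'; python3 chk.py 604.6 -133.2 84.9 -.5
```

```text
time: 20.9
eef_pos: [0.6055, -0.1335, 0.0852]
tool_rot: [-0.704, 0.71, -0.0, 0.0]
contact_force: [-1.5, -0.2, 2.9]
grip_width: 0.709
grip_force: 25.0
t 20.9 tcp [ 605.5 -133.5   85.2] c -0.5 tilt [ 0.001 -0.   ] F [-1.5 -0.2  2.9] w 62.4 gf 25.0
  go cm [-0.09  0.03 -0.03] turn -0.0
```

```bash
python3 -m jog '[[[0,0,-0.05,0,0,0,0],[0,0,-0.05,0,0,0,0],[0,0,-0.05,0,0,0,0],[0,0,1,0,0,0,0],[0,0,5,0,0,0,0],[0,0,10,0,0,0,0],[-4,-4,13,0,0,0,0],[-8,-8,15,0,0,0,0],[-12,-12,15,0,0,0,0],[-16,-15,15,0,0,0,0]]]'; python3 - <<'E'
from meas import *
st(447,-278.9,78,-.5)
t=vision.camera("top"); cv2.imwrite("pics/t7.png",t); cv2.imwrite("pics/s7.png",vision.camera("scene"))
for y in(.035,-.049,-.133):
    p=proj("top",[.605,y,.10])[0];print(p.round(),fit("top",t,p,z=.10))
stops(t,(369,219,430,257))
s=cv2.imread("pics/s7.png")
cv2.imwrite("pics/m7.png",np.hstack([cv2.resize(t[160:265,250:440],(400,221)),cv2.resize(s[180:330,250:400],(221,221))]).repeat(1,0))
E
```

```text
time: 22.15
eef_pos: [0.444, -0.2847, 0.236]
tool_rot: [-0.704, 0.71, -0.001, 0.0]
contact_force: [0.4, -0.7, 0.5]
grip_width: 0.995
grip_force: 0.0
t 22.15 tcp [ 444.  -284.7  236. ] c -0.5 tilt [ 0.002 -0.001] F [ 0.4 -0.7  0.5] w 87.5 gf 0.0
  go cm [  0.3    0.58 -15.8 ] turn -0.0
[276. 182.] (array([608.1,  34.5]), 2063, 0, array([49.1, 49.7, 49.3]))
[305. 182.] (array([593.2, -57.4]), 6647, 0, array([ 83.3,  97.4, 119.7]))
[333. 182.] (array([ 593.8, -127. ]), 8105, -30, array([106.6, 123.3, 106.9]))
```

View pics/t7.png

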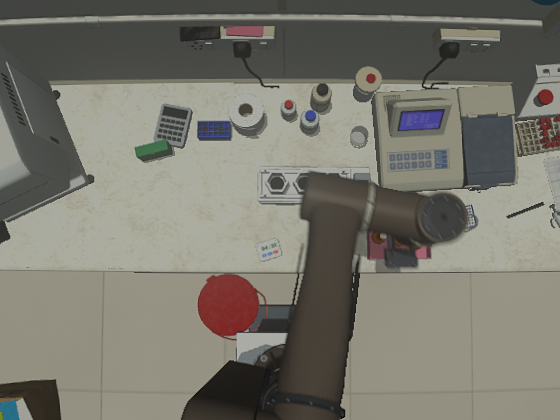

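```bash
python3 - <<'E'
from meas import *
print(proj("scene",[[.447,-.279,.115],[.44,-.343,.115],[.43,-.397,.115]]).round(1).tolist())
print((onz("scene",[(292.5,249),(304.9,262.5),(315.1,277)],.115)*1000).round(1).tolist())
st(446.5,-279,180,-.5)
E
```

```text
[[293.4, 246.5], [305.5, 261.1], [315.1, 275.2]]
[[439.7, -286.6], [436.0, -346.6], [426.5, -402.1]]
t 22.25 tcp [ 441.9 -285.3  235.9] c -0.7 tilt [ 0.001 -0.   ] F [ 0.8 -0.2  0.5] w 87.7 gf 0.0
  go cm [ 0.46  0.63 -5.59] turn 0.2
```

```bash
python3 - <<'E'
from meas import *
t=cv2.imread("pics/top0.png");x0,y0=369,219
u=cv2.resize(t[y0:257,x0:430],None,fx=8,fy=8,interpolation=cv2.INTER_CUBIC).astype(float)
br=((u[...,2]-u[...,0]>0)&(u[...,0]<70)&(u[...,2]<150)).astype(np.uint8)  # brown: low blue, not pink
cs,_=cv2.findContours(br,cv2.RETR_EXTERNAL,cv2.CHAIN_APPROX_NONE)
from scipy.optimize import least_squares
for c in cs:
    if cv2.contourArea(c)<2000: continue
    p=c[:,0].astype(float); L=p[:,0].min(); q=p[p[:,0]<L+50]   # left arc
    f=least_squares(lambda v:np.hypot(q[:,0]-v[0],q[:,1]-v[1])-v[2],[L+57,p[:,1].mean(),57],loss='soft_l1').x
    pc=(f[:2]+.5)/8-.5+[x0,y0]; print(pc.round(1),(f[2]/8).round(2),(onz("top",[pc],.027)*1000).round(1),np.ptp(p,axis=0)/8)
E
```

```text
[415.6 242.4] 6.79 [[ 428.9 -395.3]] [13.75 14.  ]
[398.3 239.2] 7.12 [[ 438.8 -341.6]] [13.625 13.875]
[377.9 236.7] 6.94 [[ 446.5 -278.2]] [13.75  14.125]
[165151.8  -5454.5] 164822.37 [[ -8440.9 241692.5]] [ 4.5   37.875]
```

```bash
python3 -m jog '[[[0.45,0.65,-2,0,0,0,0],[0.45,0.65,-5.5,0,0,0,0],[0.45,0.65,-5.5,0,0,0,0],[0.45,0.65,-5.5,0,0,0,0]]]'; python3 chk.py 446.5 -278.5 78 -.5
```

```text
time: 22.75
eef_pos: [0.4506, -0.2772, 0.1811]
tool_rot: [-0.704, 0.71, -0.001, 0.0]
contact_force: [-0.1, 0.9, 0.7]
grip_width: 1.002
grip_force: 0.0
t 22.75 tcp [ 450.6 -277.2  181.1] c -0.4 tilt [ 0.001 -0.001] F [-0.1  0.9  0.7] w 88.2 gf 0.0
  go cm [ -0.41  -0.13 -10.31] turn -0.1
```

```bash
python3 -m jog '[[[-0.4,-0.1,-3,0,0,0,0],[-0.4,-0.1,-6,0,0,0,0],[-0.4,-0.1,-8.5,0,0,0,0],[-0.4,-0.1,-9.8,0,0,0,0],[-0.4,-0.1,-10.3,0,0,0,0],[-0.4,-0.1,-10.3,0,0,0,0],[-0.4,-0.1,-10.3,0,0,0,0]]]'; python3 chk.py 446.5 -278.5 78 -.5
```

```text
time: 23.62
eef_pos: [0.4464, -0.2781, 0.0776]
tool_rot: [-0.704, 0.71, -0.001, 0.0]
contact_force: [-0.6, -0.2, -0.1]
grip_width: 0.998
grip_force: 0.0
t 23.62 tcp [ 446.4 -278.1   77.6] c -0.5 tilt [ 0.001 -0.   ] F [-0.6 -0.2 -0.1] w 87.8 gf 0.0
  go cm [ 0.01 -0.04  0.04] turn -0.0
```

```bash
python3 -m jog '[[[0,0,0,0,0,0,120],[0,0,0,0,0,0,160],[0,0,0,0,0,0,175],[0,0,0,0,0,0,185],[0,0,0,0,0,0,192],[0,0,0,0,0,0,198],[0,0,0,0,0,0,206],[0,0,0,0,0,0,220],[0,0,0,0,0,0,255],[0,0,0,0,0,0,255]]]' 10; python3 chk.py 604.6 -133.2 125 -.5
```

```text
time: 24.88
eef_pos: [0.4457, -0.2779, 0.0765]
tool_rot: [-0.704, 0.71, 0.0, -0.0]
contact_force: [-0.2, 0.7, -0.7]
grip_width: 0.224
grip_force: 10.0
t 24.88 tcp [ 445.7 -277.9   76.5] c -0.5 tilt [-0.  0.] F [-0.2  0.7 -0.7] w 19.7 gf 10.0
  go cm [15.89 14.47  4.85] turn -0.0
```

```bash
python3 -m jog '[[[0,0,1,0,0,0,255],[0,0,3,0,0,0,255],[0,0,6,0,0,0,255],[0,0,9,0,0,0,255],[0,0,11.5,0,0,0,255],[0,0,13,0,0,0,255],[1,2,13.2,0,0,0,255],[2.5,5,13.2,0,0,0,255],[4.5,9,13.2,0,0,0,255],[6.5,13,13.2,0,0,0,255]]]';python3 -m jog '[[[2,4,0,0,0,0,255],[4,8,0,0,0,0,255],[6,12,0,0,0,0,255],[8,15,0,0,0,0,255],[9,17,0,0,0,0,255],[9.4,18.1,0,0,0,0,255],[9.4,18.3,0,0,0,0,255],[9.4,18.3,0,0,0,0,255],[9.4,18.3,0,0,0,0,255],[9.4,18.3,0,0,0,0,255]]]'; python3 - <<'E'
from meas import *
st(605.3,35,125,-.5)
cv2.imwrite("pics/t8.png",vision.camera("top"));s=vision.camera("scene")
cv2.imwrite("pics/m8.png",cv2.resize(s[100:300,180:400],(792,600)[:2],interpolation=cv2.INTER_CUBIC))
E
```

```text
time: 26.12
eef_pos: [0.5109, -0.1469, 0.2086]
tool_rot: [-0.704, 0.71, 0.0, -0.0]
contact_force: [1.2, -0.7, 0.2]
grip_width: 0.227
grip_force: 10.0
time: 27.38
eef_pos: [0.6046, 0.0345, 0.2089]
tool_rot: [-0.704, 0.71, -0.0, 0.0]
contact_force: [0.8, 0.6, -1.0]
grip_width: 0.225
grip_force: 10.0
t 27.38 tcp [604.6  34.5 208.9] c -0.5 tilt [0. 0.] F [ 0.8  0.6 -1. ] w 19.8 gf 10.0
  go cm [ 0.07  0.05 -8.39] turn 0.0
```

View pics/m8.png

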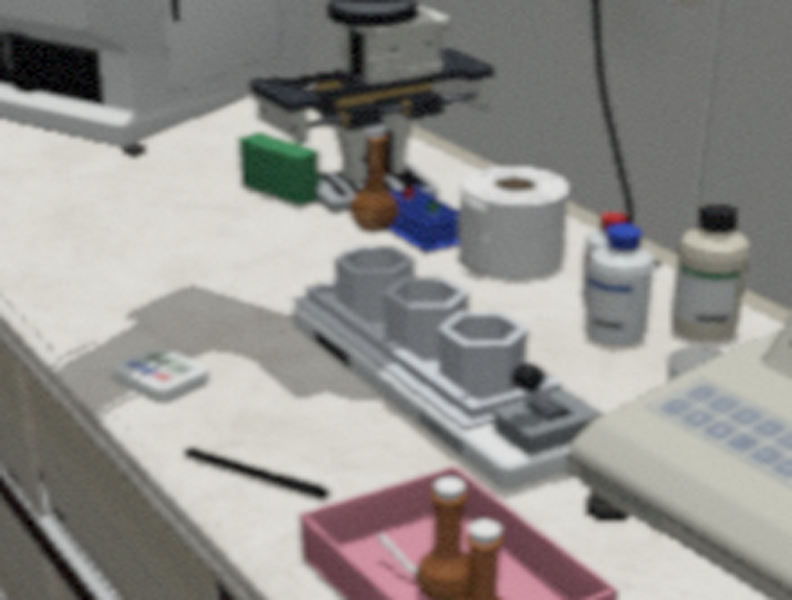

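```bash
python3 -m jog '[[[0.05,0.05,-1,0,0,0,255],[0.05,0.05,-2,0,0,0,255],[0.05,0.05,-3,0,0,0,255],[0.05,0.05,-4,0,0,0,255],[0.05,0.05,-5,0,0,0,255],[0.05,0.05,-6,0,0,0,255],[0.05,0.05,-6.8,0,0,0,255],[0.05,0.05,-7.4,0,0,0,255],[0.05,0.05,-7.8,0,0,0,255],[0.05,0.05,-8,0,0,0,255]]]'; python3 chk.py 605.3 35 124 -.5;  python3 -m jog '[[[0,0,-0.1,0,0,0,255],[0,0,-0.2,0,0,0,255],[0,0,-0.3,0,0,0,255],[0,0,-0.4,0,0,0,255],[0,0,-0.4,0,0,0,255]]]'; python3 chk.py 605.3 35 124 -.5
```

```text
time: 28.72
eef_pos: [0.6053, 0.0356, 0.1285]
tool_rot: [-0.704, 0.71, -0.0, 0.0]
contact_force: [-0.0, -0.2, -1.7]
grip_width: 0.223
grip_force: 10.0
t 28.73 tcp [605.3  35.6 128.5] c -0.5 tilt [ 0. -0.] F [-0.  -0.2 -1.7] w 19.6 gf 10.0
  go cm [-0.   -0.06 -0.45] turn -0.0
time: 29.35
eef_pos: [0.6052, 0.0355, 0.1246]
tool_rot: [-0.704, 0.71, 0.0, -0.0]
contact_force: [0.6, -0.2, -0.1]
grip_width: 0.221
grip_force: 10.0
t 29.35 tcp [605.2  35.5 124.6] c -0.5 tilt [-0. -0.] F [ 0.6 -0.2 -0.1] w 19.4 gf 10.0
  go cm [ 0.01 -0.05 -0.06] turn -0.0
```

```bash
python3 -m jog '[[[0,0,-0.05,0,0,0,255],[0,0,-0.1,0,0,0,255],[0,0,-0.1,0,0,0,255]]]'; python3 chk.py 605.3 35 124 -.5
```

```text
time: 29.72
eef_pos: [0.6052, 0.0355, 0.1236]
tool_rot: [-0.704, 0.71, 0.0, -0.0]
contact_force: [-0.2, -0.1, -0.9]
grip_width: 0.228
grip_force: 10.0
t 29.73 tcp [605.2  35.5 123.6] c -0.5 tilt [-0. -0.] F [-0.2 -0.1 -0.9] w 20.0 gf 10.0
  go cm [ 0.01 -0.05  0.04] turn -0.0
```

```bash
python3 -m jog '[[[0,0,-0.05,0,0,0,255],[0,0,-0.1,0,0,0,255],[0,0,-0.1,0,0,0,255],[0,0,-0.1,0,0,0,255]]]'; python3 chk.py 605.3 35 124 -.5
```

```text
time: 30.22
eef_pos: [0.6055, 0.0355, 0.1235]
tool_rot: [-0.704, 0.71, -0.0, 0.0]
contact_force: [-2.2, -0.9, 5.5]
grip_width: 0.223
grip_force: 10.0
t 30.23 tcp [605.5  35.5 123.5] c -0.4 tilt [ 0.001 -0.   ] F [-2.2 -0.9  5.5] w 19.6 gf 10.0
  go cm [-0.02 -0.05  0.05] turn -0.1
```

```bash
python3 -m jog '[[[0,0,0,0,0,0,195],[0,0,0,0,0,0,188],[0,0,0,0,0,0,175],[0,0,0,0,0,0,150],[0,0,0,0,0,0,100],[0,0,1,0,0,0,60],[0,0,3,0,0,0,60],[0,0,6,0,0,0,60],[0,0,9,0,0,0,60],[0,0,11,0,0,0,60]]]'; python3 -m jog '[[[-3,-6,0,0,0,0,60],[-6,-12,0,0,0,0,60],[-9,-18,0,0,0,0,60],[-12,-24,0,0,0,0,60],[-15,-30,0,0,0,0,60],[-16.5,-35,0,0,0,0,60],[-16.6,-37.7,-2,0,0,0,60],[-16.6,-37.7,-4,0,0,0,60],[-16.6,-37.7,-4,0,0,0,60],[-16.6,-37.7,-4,0,0,0,60]]]';python3 - <<'E'
from meas import *
st(439.3,-342,77,-.5)
t=vision.camera("top");cv2.imwrite("pics/t9.png",t)
p=proj("top",[.605,.035,.162])[0]; stops(t,(int(p[0])-15,int(p[1])-15,int(p[0])+15,int(p[1])+15),.162)
E
```

```text
time: 31.48
eef_pos: [0.6058, 0.0356, 0.2352]
tool_rot: [-0.704, 0.71, -0.001, 0.001]
contact_force: [-0.1, -0.3, 0.1]
grip_width: 0.767
grip_force: 0.0
time: 32.72
eef_pos: [0.4399, -0.3414, 0.1938]
tool_rot: [-0.704, 0.71, -0.001, 0.0]
contact_force: [1.0, -0.1, 0.1]
grip_width: 0.763
grip_force: 0.0
t 32.73 tcp [ 439.9 -341.4  193.8] c -0.4 tilt [ 0.001 -0.001] F [ 1.  -0.1  0.1] w 67.2 gf 0.0
  go cm [ -0.06  -0.06 -11.68] turn -0.1
stop [273.8 174.1] [  30.      30.    4068.125] [[616.7  40.4]]
stop [260.2 182.5] [  1.5   20.25 212.25] [[592.6  79.1]]
stop [275.8 177.4] [  6.875   6.5   276.   ] [[607.3  34.9]]
stop [288.3 190. ] [  3.375   6.375 109.25 ] [[571.1  -0.6]]
```

```bash
python3 -m jog '[[[0,-0.05,-3,0,0,0,60],[0,-0.05,-6,0,0,0,60],[0,-0.05,-8.5,0,0,0,60],[0,-0.05,-10.5,0,0,0,60],[0,-0.05,-11.6,0,0,0,60],[0,-0.05,-11.6,0,0,0,60],[0,-0.05,-11.6,0,0,0,60]]]'; python3 chk.py 439.3 -342 77 -.5; python3 -m jog '[[[0,0,0,0,0,0,130],[0,0,0,0,0,0,160],[0,0,0,0,0,0,175],[0,0,0,0,0,0,185],[0,0,0,0,0,0,192],[0,0,0,0,0,0,198],[0,0,0,0,0,0,206],[0,0,0,0,0,0,220],[0,0,0,0,0,0,255],[0,0,0,0,0,0,255]]]' 10; python3 chk.py 605.3 -49 123.5 -.5
```

```text
time: 33.65
eef_pos: [0.4401, -0.3421, 0.0777]
tool_rot: [-0.704, 0.71, -0.001, 0.0]
contact_force: [-0.0, 0.3, -0.1]
grip_width: 0.763
grip_force: 0.0
t 33.65 tcp [ 440.1 -342.1   77.7] c -0.4 tilt [ 0.001 -0.001] F [-0.   0.3 -0.1] w 67.2 gf 0.0
  go cm [-0.08  0.01 -0.07] turn -0.1
time: 34.9
eef_pos: [0.4393, -0.3419, 0.0766]
tool_rot: [-0.704, 0.71, -0.0, 0.0]
contact_force: [-0.1, -0.0, -0.7]
grip_width: 0.225
grip_force: 10.0
t 34.9 tcp [ 439.3 -341.9   76.6] c -0.5 tilt [0. 0.] F [-0.1 -0.  -0.7] w 19.8 gf 10.0
  go cm [16.6  29.29  4.69] turn -0.0
```

```bash
python3 -m jog '[[[0,0,1,0,0,0,255],[0,0,3,0,0,0,255],[0,0,6,0,0,0,255],[0,0,9,0,0,0,255],[0,0,11.5,0,0,0,255],[0,0,13,0,0,0,255],[1,2,13.2,0,0,0,255],[2.5,5,13.2,0,0,0,255],[4.5,9,13.2,0,0,0,255],[6.5,13,13.2,0,0,0,255]]]';python3 -m jog '[[[2,4,0,0,0,0,255],[4,8,0,0,0,0,255],[6,11,0,0,0,0,255],[8,14,0,0,0,0,255],[9.4,15.6,0,0,0,0,255],[10,16.3,0,0,0,0,255],[10.1,16.4,0,0,0,0,255],[10.1,16.4,0,0,0,0,255],[10.1,16.4,0,0,0,0,255],[10.1,16.4,0,0,0,0,255]]]'; python3 - <<'E'
from meas import *
st(605.4,-48,123.5,-.5)
t=vision.camera("top")
for im in(t,cv2.imread("pics/t9.png"),cv2.imread("pics/t8.png")):
  for y in(-.049,-.133):
    p=proj("top",[.605,y,.10])[0];print(fit("top",im,p,z=.10))
E
```

```text
time: 36.15
eef_pos: [0.5045, -0.2108, 0.2086]
tool_rot: [-0.704, 0.71, 0.0, -0.0]
contact_force: [1.0, -0.2, -1.0]
grip_width: 0.225
grip_force: 10.0
time: 37.4
eef_pos: [0.605, -0.0485, 0.2088]
tool_rot: [-0.704, 0.71, -0.0, 0.0]
contact_force: [0.5, -0.2, -1.6]
grip_width: 0.227
grip_force: 10.0
t 37.4 tcp [605.  -48.5 208.8] c -0.5 tilt [0. 0.] F [ 0.5 -0.2 -1.6] w 20.0 gf 10.0
  go cm [ 0.04  0.05 -8.53] turn 0.0
(array([609.2, -46.1]), 11451, -30, array([146.8, 146. , 106.8]))
(array([ 607.9, -132.3]), 2224, 0, array([51.1, 52.6, 52.8]))
(array([608.5, -49.6]), 2040, 0, array([49.6, 48.4, 49.8]))
(array([ 597.4, -140.1]), 7763, -30, array([137.8,  96.9, 107.3]))
(array([601.9, -35. ]), 8585, 0, array([107.7, 145.6, 100.6]))
(array([ 608.6, -134. ]), 1981, 0, array([48.9, 48.3, 49.7]))
```

```bash
python3 -m jog '[[[0.03,-0.05,-1,0,0,0,255],[0.03,-0.05,-2,0,0,0,255],[0.03,-0.05,-3,0,0,0,255],[0.03,-0.05,-4,0,0,0,255],[0.03,-0.05,-5,0,0,0,255],[0.03,-0.05,-6,0,0,0,255],[0.03,-0.05,-6.8,0,0,0,255],[0.03,-0.05,-7.4,0,0,0,255],[0.03,-0.05,-7.8,0,0,0,255],[0.03,-0.05,-8,0,0,0,255]]]'; python3 -m jog '[[[0,0,-0.1,0,0,0,255],[0,0,-0.2,0,0,0,255],[0,0,-0.3,0,0,0,255],[0,0,-0.4,0,0,0,255],[0,0,-0.45,0,0,0,255],[0,0,-0.5,0,0,0,255],[0,0,-0.5,0,0,0,255]]]'; python3 chk.py 605.4 -49 123.5 -.5
```

```text
time: 38.7
eef_pos: [0.6056, -0.0485, 0.1285]
tool_rot: [-0.704, 0.71, -0.0, 0.0]
contact_force: [0.5, 1.1, -2.4]
grip_width: 0.222
grip_force: 10.0
time: 39.58
eef_pos: [0.6056, -0.0485, 0.1236]
tool_rot: [-0.704, 0.71, -0.0, 0.0]
contact_force: [0.0, -0.4, -1.7]
grip_width: 0.226
grip_force: 10.0
t 39.58 tcp [605.6 -48.5 123.6] c -0.5 tilt [0. 0.] F [ 0.  -0.4 -1.7] w 19.9 gf 10.0
  go cm [-0.02 -0.05 -0.01] turn -0.0
```

```bash
python3 -m jog '[[[0,0,-0.05,0,0,0,255],[0,0,-0.1,0,0,0,255],[0,0,-0.1,0,0,0,255],[0,0,-0.1,0,0,0,255]]]'; python3 chk.py 605.4 -49 123.5 -.5
```

```text
time: 40.08
eef_pos: [0.6057, -0.0485, 0.1235]
tool_rot: [-0.704, 0.71, -0.0, 0.0]
contact_force: [-1.6, 0.2, 6.2]
grip_width: 0.223
grip_force: 10.0
t 40.08 tcp [605.7 -48.5 123.5] c -0.4 tilt [ 0.001 -0.   ] F [-1.6  0.2  6.2] w 19.7 gf 10.0
  go cm [-0.03 -0.05  0.  ] turn -0.1
```

```bash
python3 -m jog '[[[0,0,0,0,0,0,195],[0,0,0,0,0,0,188],[0,0,0,0,0,0,175],[0,0,0,0,0,0,150],[0,0,0,0,0,0,100],[0,0,1,0,0,0,60],[0,0,3,0,0,0,60],[0,0,6,0,0,0,60],[0,0,9,0,0,0,60],[0,0,11,0,0,0,60]]]'; python3 -m jog '[[[-3,-6,0,0,0,0,60],[-6,-12,0,0,0,0,60],[-9,-18,0,0,0,0,60],[-12,-24,0,0,0,0,60],[-15,-30,0,0,0,0,60],[-17.6,-33,0,0,0,0,60],[-17.6,-34.8,-2,0,0,0,60],[-17.6,-34.8,-4,0,0,0,60],[-17.6,-34.8,-4,0,0,0,60],[-17.6,-34.8,-4,0,0,0,60]]]';python3 - <<'E'
from meas import *
st(429.3,-396.5,77,-.5)
t=vision.camera("top");cv2.imwrite("pics/t10.png",t)
for y in(.035,-.049):
  p=proj("top",[.605,y,.162])[0]; stops(t,(int(p[0])-8,int(p[1])-8,int(p[0])+8,int(p[1])+8),.162)
E
```

```text
time: 41.32
eef_pos: [0.6061, -0.0485, 0.2352]
tool_rot: [-0.704, 0.71, -0.001, 0.001]
contact_force: [-0.4, 0.1, 0.3]
grip_width: 0.76
grip_force: 0.0
time: 42.58
eef_pos: [0.4303, -0.3963, 0.1933]
tool_rot: [-0.705, 0.71, -0.0, -0.0]
contact_force: [0.4, -0.5, 0.5]
grip_width: 0.766
grip_force: 0.0
t 42.58 tcp [ 430.3 -396.3  193.3] c -0.4 tilt [ 0.    -0.001] F [ 0.4 -0.5  0.5] w 67.4 gf 0.0
  go cm [ -0.1   -0.02 -11.63] turn -0.1
stop [273.1 172.2] [ 16.     10.5   506.375] [[622.2  42.5]]
stop [275.8 177.4] [  7.      6.5   279.625] [[607.3  34.8]]
stop [267.6 183.8] [ 2.75   4.125 65.375] [[588.7  57.9]]
stop [304.3 171.8] [ 16.      7.625 491.875] [[623.8 -46.3]]
stop [305.2 177.3] [  7.75   6.5  291.25] [[607.7 -48.7]]
stop [311.8 182.5] [ 1.75  5.5  47.  ] [[592.8 -67.5]]
```

Both flasks stand upright at block centres. Third flask.

```bash
python3 -m jog '[[[-0.05,0,-3,0,0,0,60],[-0.05,0,-6,0,0,0,60],[-0.05,0,-8.5,0,0,0,60],[-0.05,0,-10.5,0,0,0,60],[-0.05,0,-11.6,0,0,0,60],[-0.05,0,-11.6,0,0,0,60],[-0.05,0,-11.6,0,0,0,60]]]'; python3 -m jog '[[[0,0,0,0,0,0,130],[0,0,0,0,0,0,160],[0,0,0,0,0,0,175],[0,0,0,0,0,0,185],[0,0,0,0,0,0,192],[0,0,0,0,0,0,198],[0,0,0,0,0,0,206],[0,0,0,0,0,0,220],[0,0,0,0,0,0,255],[0,0,0,0,0,0,255]]]' 10; python3 chk.py 605.4 -133.5 123.5 -.5
```

```text
time: 43.5
eef_pos: [0.4298, -0.3967, 0.0777]
tool_rot: [-0.704, 0.71, -0.001, 0.0]
contact_force: [-1.1, 0.3, -0.2]
grip_width: 0.763
grip_force: 0.0
time: 44.75
eef_pos: [0.4291, -0.3965, 0.0766]
tool_rot: [-0.704, 0.71, 0.0, 0.0]
contact_force: [-0.6, 0.1, -0.5]
grip_width: 0.222
grip_force: 10.0
t 44.75 tcp [ 429.1 -396.5   76.6] c -0.5 tilt [-0.  0.] F [-0.6  0.1 -0.5] w 19.5 gf 10.0
  go cm [17.63 26.3   4.69] turn -0.0
```

```bash
python3 -m jog '[[[0,0,1,0,0,0,255],[0,0,3,0,0,0,255],[0,0,6,0,0,0,255],[0,0,9,0,0,0,255],[0,0,12,0,0,0,255],[0,0,14.5,0,0,0,255],[1,2,15.2,0,0,0,255],[2.5,5,15.2,0,0,0,255],[4.5,9,15.2,0,0,0,255],[6.5,13,15.2,0,0,0,255]]]';python3 -m jog '[[[3,4,0,0,0,0,255],[5,7,0,0,0,0,255],[8,10,0,0,0,0,255],[10,12,0,0,0,0,255],[11,13.2,0,0,0,0,255],[11.1,13.3,0,0,0,0,255],[11.1,13.3,0,0,0,0,255],[11.1,13.3,0,0,0,0,255],[11.1,13.3,0,0,0,0,255],[11.1,13.3,-1,0,0,0,255]]]'; python3 chk.py 605.4 -133.5 123.5 -.5
```

```text
time: 46.0
eef_pos: [0.4945, -0.2654, 0.2295]
tool_rot: [-0.704, 0.71, -0.0, 0.0]
contact_force: [0.8, 0.1, -0.8]
grip_width: 0.226
grip_force: 10.0
time: 47.25
eef_pos: [0.6054, -0.1338, 0.2192]
tool_rot: [-0.704, 0.71, -0.001, 0.001]
contact_force: [1.3, -0.4, -1.0]
grip_width: 0.227
grip_force: 10.0
t 47.25 tcp [ 605.4 -133.8  219.2] c -0.5 tilt [ 0.002 -0.   ] F [ 1.3 -0.4 -1. ] w 20.0 gf 10.0
  go cm [-0.    0.03 -9.57] turn -0.0
```

```bash
python3 -m jog '[[[0,0,-1,0,0,0,255],[0,0,-2,0,0,0,255],[0,0,-3,0,0,0,255],[0,0,-4,0,0,0,255],[0,0,-5,0,0,0,255],[0,0,-6,0,0,0,255],[0,0,-7,0,0,0,255],[0,0,-7.8,0,0,0,255],[0,0,-8.5,0,0,0,255],[0,0,-9,0,0,0,255]]]'; python3 -m jog '[[[0,0,0,0,0,0,255],[0,0,-0.1,0,0,0,255],[0,0,-0.2,0,0,0,255],[0,0,-0.3,0,0,0,255],[0,0,-0.4,0,0,0,255],[0,0,-0.4,0,0,0,255]]]'; python3 chk.py 605.4 -133.5 123.5 -.5
```

```text
time: 48.5
eef_pos: [0.6051, -0.1335, 0.1282]
tool_rot: [-0.704, 0.71, 0.0, -0.0]
contact_force: [-0.7, 0.2, -0.6]
grip_width: 0.227
grip_force: 10.0
time: 49.25
eef_pos: [0.605, -0.1335, 0.1245]
tool_rot: [-0.704, 0.71, 0.0, -0.0]
contact_force: [0.1, 0.3, -1.6]
grip_width: 0.228
grip_force: 10.0
t 49.25 tcp [ 605.  -133.5  124.5] c -0.5 tilt [-0.  0.] F [ 0.1  0.3 -1.6] w 20.0 gf 10.0
  go cm [ 0.04 -0.   -0.1 ] turn -0.0
```

```bash
python3 -m jog '[[[0,0,-0.05,0,0,0,255],[0,0,-0.1,0,0,0,255],[0,0,-0.15,0,0,0,255],[0,0,-0.2,0,0,0,255],[0,0,-0.2,0,0,0,255]]]'; python3 chk.py 605.4 -133.5 123.5 -.5
```

```text
time: 49.88
eef_pos: [0.6052, -0.1336, 0.1235]
tool_rot: [-0.704, 0.71, -0.0, 0.0]
contact_force: [-1.8, 1.2, 5.6]
grip_width: 0.223
grip_force: 10.0
t 49.88 tcp [ 605.2 -133.6  123.5] c -0.5 tilt [ 0.001 -0.   ] F [-1.8  1.2  5.6] w 19.7 gf 10.0
  go cm [ 0.02  0.01 -0.  ] turn -0.0
```

```bash
python3 -m jog '[[[0,0,0,0,0,0,195],[0,0,0,0,0,0,188],[0,0,0,0,0,0,175],[0,0,0,0,0,0,150],[0,0,0,0,0,0,100],[0,0,1,0,0,0,60],[0,0,3,0,0,0,60],[0,0,6,0,0,0,60],[0,0,9,0,0,0,60],[0,0,11,0,0,0,60]]]'; python3 -m jog '[[[-4,0,0,0,0,0,30],[-9,-3,0,0,0,0,0],[-13,-7,0,0,0,0,0],[-14,-8.6,0,0,0,0,0],[-14,-8.6,0,0,0,0,0],[-14,-8.6,0,0,0,0,0]]]';python3 - <<'E'
from meas import *
st(465,-221,110,-.5)
t=vision.camera("top");s=vision.camera("scene");cv2.imwrite("pics/t11.png",t)
cv2.imwrite("pics/m11.png",np.vstack([np.hstack([cv2.resize(t[150:250,250:400],(450,300),interpolation=cv2.INTER_CUBIC)]),cv2.resize(s[180:280,230:380],(450,300),interpolation=cv2.INTER_CUBIC)]))
for z in(0,.05,.1,.15): print(z,(onz("top",[(374,120),(377,190)],z)*1000).round().tolist(),(onz("scene",[(338.7,249)],z)*1000).round().tolist())
E
```

```text
time: 51.12
eef_pos: [0.6056, -0.1335, 0.2352]
tool_rot: [-0.704, 0.71, -0.001, 0.001]
contact_force: [-0.1, -0.5, -0.5]
grip_width: 0.766
grip_force: 0.0
time: 51.88
eef_pos: [0.4658, -0.2193, 0.2329]
tool_rot: [-0.704, 0.71, -0.0, 0.0]
contact_force: [-0.2, 0.3, 0.1]
grip_width: 0.997
grip_force: 0.0
t 51.88 tcp [ 465.8 -219.3  232.9] c -0.5 tilt [ 0.001 -0.   ] F [-0.2  0.3  0.1] w 87.7 gf 0.0
  go cm [ -0.08  -0.17 -12.29] turn -0.0
0 [[824.0, -277.0], [596.0, -283.0]] [[638.0, -218.0]]
0.05 [[810.0, -268.0], [589.0, -273.0]] [[593.0, -273.0]]
0.1 [[795.0, -259.0], [581.0, -264.0]] [[548.0, -328.0]]
0.15 [[780.0, -250.0], [574.0, -255.0]] [[503.0, -382.0]]
```

View pics/m11.png

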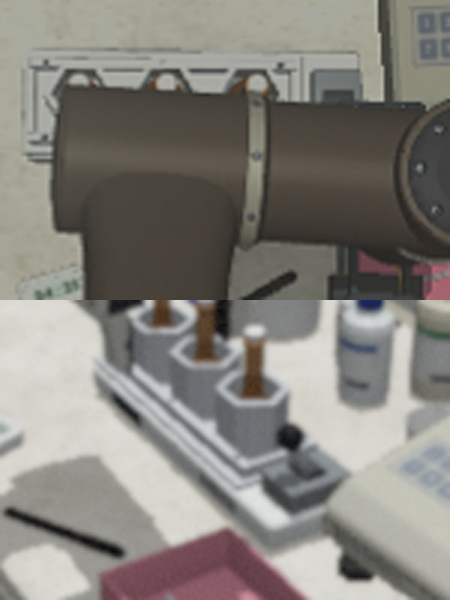

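```bash
python3 -m jog '[[[0,-0.2,-4,0,0,0,0],[0,-0.2,-8,0,0,0,0],[0,-0.2,-11,0,0,0,0],[0,-0.2,-12.6,0,0,0,0],[1.5,-0.2,-12.6,0,0,0,0],[2.5,-0.2,-12.6,0,0,0,0],[3.5,-0.2,-12.6,0,0,0,0],[4.5,-0.2,-12.6,0,0,0,0],[5.5,-0.2,-12.6,0,0,0,0],[6.5,-0.2,-12.6,0,0,0,0]]]';python3 -m jog '[[[0.5,0,0,0,0,0,0],[0.9,0,0,0,0,0,0],[1.2,0,0,0,0,0,0],[1.4,0,0,0,0,0,0],[1.4,0,0,0,0,0,0]]]';python3 chk.py 549 -222 107 -.5
```

```text
time: 53.22
eef_pos: [0.5305, -0.2215, 0.1068]
tool_rot: [-0.704, 0.71, 0.0, -0.0]
contact_force: [-1.5, -0.4, 1.8]
grip_width: 0.999
grip_force: 1.0
time: 53.85
eef_pos: [0.5443, -0.2215, 0.1066]
tool_rot: [-0.704, 0.71, -0.0, 0.0]
contact_force: [-0.6, -0.6, -0.1]
grip_width: 1.002
grip_force: 0.1
t 53.85 tcp [ 544.3 -221.5  106.6] c -0.5 tilt [ 0. -0.] F [-0.6 -0.6 -0.1] w 88.2 gf 0.1
  go cm [ 0.47 -0.05  0.04] turn -0.0
```

```bash
python3 -m jog '[[[0.2,0,0,0,0,0,0],[0.4,0,0,0,0,0,0],[0.6,0,0,0,0,0,0],[0.8,0,0,0,0,0,0],[0.8,0,0,0,0,0,0]]]';python3 chk.py 549 -222 107 -.5
```

```text
time: 54.48
eef_pos: [0.5521, -0.2214, 0.1064]
tool_rot: [-0.704, 0.71, 0.0, -0.0]
contact_force: [-1.0, -0.2, -0.9]
grip_width: 1.0
grip_force: 0.5
t 54.48 tcp [ 552.1 -221.4  106.4] c -0.5 tilt [-0.  0.] F [-1.  -0.2 -0.9] w 88.0 gf 0.5
  go cm [-0.31 -0.06  0.06] turn -0.0
```

```bash
python3 -m jog '[[[0.15,0,0,0,0,0,0],[0.3,0,0,0,0,0,0],[0.3,0,0,0,0,0,0]]]';python3 -m jog '[[[0.15,0,0,0,0,0,0],[0.3,0,0,0,0,0,0],[0.3,0,0,0,0,0,0]]]'; python3 - <<'E'
from meas import *
st()
s=vision.camera("scene")
cv2.imwrite("pics/m12.png",cv2.resize(s[180:280,260:400],(700,500),interpolation=cv2.INTER_CUBIC))
print(proj("scene",[[.6276,-.226,.101],[.584,-.226,.101]]))
E
```

```text
time: 54.85
eef_pos: [0.5535, -0.2214, 0.1064]
tool_rot: [-0.704, 0.71, 0.001, -0.001]
contact_force: [-7.3, -0.0, 2.4]
grip_width: 1.001
grip_force: 3.4
time: 55.22
eef_pos: [0.5539, -0.2214, 0.1065]
tool_rot: [-0.704, 0.71, 0.003, -0.002]
contact_force: [-15.8, 2.6, 10.9]
grip_width: 0.999
grip_force: 7.9
t 55.23 tcp [ 553.9 -221.4  106.5] c -0.5 tilt [-0.008  0.001] F [-15.8   2.6  10.9] w 88.0 gf 7.9
[[339.54217279 221.21166082]
 [326.44884956 225.68587608]]
```

View pics/m12.png

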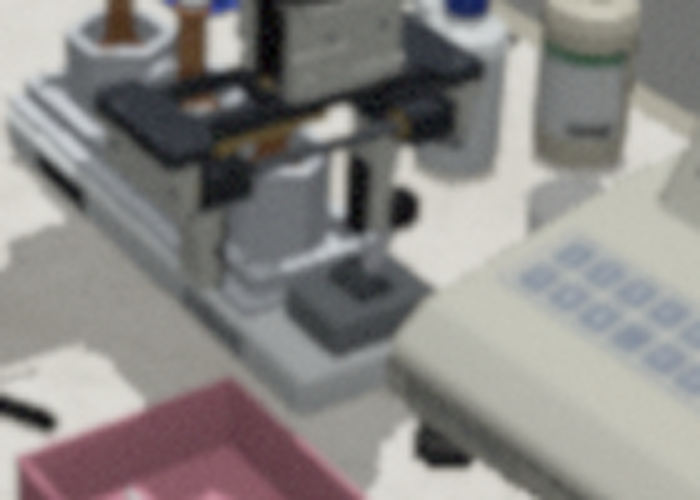

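Ball at (405,207) in the crop (px 341,221), the predicted on position (339.5,221.2), and the push force rose to 16 N: the lever is at its stop. Back off, rise and verify.

```bash
python3 -m jog '[[[-1,0,0,0,0,0,0],[-3,0,0,0,0,0,0],[-6,0,0,0,0,0,0],[-9,0,3,0,0,0,0],[-9,0,8,0,0,0,0],[-9,-4,13,0,0,0,0],[-9,-9,13,0,0,0,0],[-9,-14,13,0,0,0,0],[-9,-18,13,0,0,0,0],[-9,-18,13,0,0,0,0]]]'; python3 - <<'E'
from meas import *
st()
t=vision.camera("top");s=vision.camera("scene")
for y in(.035,-.049,-.133):
  p=proj("top",[.605,y,.162])[0]; stops(t,(int(p[0])-8,int(p[1])-8,int(p[0])+8,int(p[1])+8),.162)
cv2.imwrite("pics/m13.png",np.hstack([cv2.resize(t[150:250,250:390],(392,280),interpolation=cv2.INTER_CUBIC),cv2.resize(s[180:280,250:390],(392,280),interpolation=cv2.INTER_CUBIC)]))
E
```

```text
time: 56.52
eef_pos: [0.4682, -0.4041, 0.2362]
tool_rot: [-0.703, 0.711, -0.001, 0.0]
contact_force: [-0.6, -0.4, -0.4]
grip_width: 1.008
grip_force: 0.0
t 56.52 tcp [ 468.2 -404.1  236.2] c -0.6 tilt [ 0.001 -0.001] F [-0.6 -0.4 -0.4] w 88.7 gf 0.0
stop [273.1 172.2] [ 16.    10.5  510.75] [[622.2  42.5]]
stop [275.8 177.4] [  7.      6.625 282.375] [[607.4  34.8]]
stop [267.6 183.8] [ 2.75   4.125 66.75 ] [[588.8  57.9]]
stop [304.3 171.8] [ 16.      7.75  495.625] [[623.7 -46.2]]
stop [305.2 177.3] [  7.875   6.5   294.   ] [[607.8 -48.8]]
stop [311.8 182.5] [ 1.75   5.5   47.875] [[592.8 -67.5]]
stop [333.7 171.8] [ 16.      8.    503.375] [[ 623.9 -130. ]]
stop [335.3 177.5] [  6.5     6.5   260.625] [[ 607.4 -134.3]]
```

View pics/m13.png

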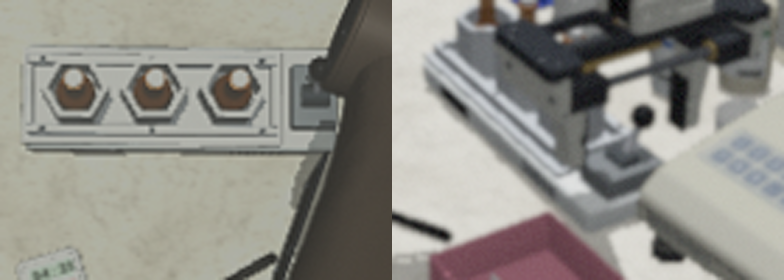

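The crop shows all three blocks seated square with a flask upright in each. The ball is on the far side, at crop (643,115), so the switch is on. The basket is empty of flasks.

```bash
python3 -c "
from plant import order
print(order.job_done())"
```

```text
the job is handed in; nothing more can be done
None
```

The job is handed in: all three blocks sit square in the heater channel, each holding one upright flask, and the switch was then pushed fully on, with about 57 s of robot time used.

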